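# Weigh the starch tin on the spring balance

## Robot

A 6-joint arm with a two-finger parallel gripper is mounted at the origin on the work surface. World frame = base frame: x ahead of the robot, y to its left, z up, the work surface at z = 0. Lengths are in m, angles in rad, forces in N, time in s.
With the tool pointing down it reaches from about 0.375 to 0.9 m from the base axis. Payload 3.1 kg.
Tool frame: the origin (TCP) lies between the finger pads; the fingertips stand 17 mm ahead of it and the grasp point (between the pads) lies 2 mm behind it (robot.nose_length is the distance from the TCP to the fingertips, in m); z points along the fingers, y is the line along which they close (so a half turn about z gives the same grasp; the last joint's range is limited). The gripper opens to 87 mm and grips with 3 to 60 N. Pads are 19 mm wide; open, the fingers measure 117 mm over their backs; the gripper's body (75 mm by 190 mm) begins 51 mm behind the grasp point.
Start: joints at [0.924, 0.527, 1.433, -0, 1.181, -0.178], TCP at [0.282, 0.558, 0.24] pointing down, gripper open.
Joint ranges: [-3.08, 3.08], [-0.75, 2.2], [0.22, 2.44], [-1.43, 4.57], [0, 2.65], [-2.85, 2.85]. Speed limits (rad/s): [2.79, 2.79, 3.14, 3.14, 3.14, 3.14].

## Interface

Orientations are given as a unit quaternion [x, y, z, w].
In Python, from rig import robot, cams gives the robot as it stands.
- The arm moves only by the shell command python3 -m pendant 'ROWS' [FORCE]. ROWS is JSON, a list of rows, each an object with "jaw": the opening, from 0 (shut) to 1 (fully open); "linear": the shift along the tool's x, y, z in cm, a list of three; "twist": the turn about the tool's z in degrees. A call has 1 to 12 rows; each row shifts and turns the commanded pose from where the row before left it, along the tool's axes as they then stand; what a row does not reach is not made up. A row lasts 1/12 s, in which the tool goes at most 41.7 mm and 7.16 degrees, less where a joint would pass 70% of its speed; a pose out of reach is approached as far as the arm can. A call is refused whole if a number of a shift passes 4.17 or a number of a turn 7.16, either way. A call with a gripper value outside its range is refused whole. The fingers move at their own pace and stop on an object; FORCE is the grip in N (left out, the last holds). Time passes only in rows, so rows that do not move let the fingers close. It gives the time, the measured TCP pose, the force, the opening and the grip force at its end, in the units of the state.
- robot.get_obs(): the state, without advancing time (a new reading comes with each control period).
- cams.camera(name): name is "scene" or "top" or "wrist"; returns a dict with "color" (384x512x3 uint8, blue, green, red), "depth" (384x512 float32, m along the optical axis (not along the pixel's ray), 0 where there is no reading), "fov_y" (degrees; the focal length in pixels is half the picture's height over the tangent of half this angle, whatever the lens; pixels are square), "cx", "cy" (the principal point, pixels), "view" (4x4, takes a point from world to camera coordinates). Camera axes: x right, y down, z forward; pixel columns grow to the right and rows downward; lengths in m; the calibration is good to about 2 mm. A picture is of the moment at which its call begins.
- robot.hand_in(): hands the job in; it is judged then, once.
The state is a dict: "time": time; "q": joint angles; "joint_velocities": joint speeds; "joint_torque": joint torques, N m; "position": TCP position; "tool_rot": TCP orientation; "ft_force": force on the tool from outside, world axes, zero at the start; "moment": the same for the moment, N m; "grip_width": finger opening in m; "grip_force": force on a finger pad.
Only numpy, scipy, OpenCV 4.12 (cv2) and the standard library are available. Lean on these libraries where they do the work, as an engineer would, in place of code of your own. Each camera call takes 0.05 s, during which the arm holds its last target. There are 200 camera calls.

## Task

Find out how much starch is left: lift the tin by a grip of its handle and hang it by the kink in the middle of that handle on the hook of the spring balance. Lower it very slowly, two or three centimetres a second, so that the spring takes the weight gradually, with no drop, jerk or drag on the hook, and let go only when the hook carries the whole tin and your hand nothing; then leave it hanging free and wait until it is quite still, so that the pointer can be read. Keep the tin level on the way and leave everything else on the table undisturbed.

Things in the scene. Friction and masses are not known exactly. Their poses are not given: they have to be found in the camera images.
- tin_center (a point): Centre of the starch tin, 37.5 mm above its underside: a bare metal lidded box, 200 mm long (x), 95 wide (y), 75 high, 0.13 to 0.46 kg (unknown), centre of mass on its vertical middle axis. Axes are the tin's: x along its handle, z up. A stiff steel-rod handle with two wooden grips stands over it, alike at both ends. The other tin has no handle.
- tin: The same tin, origin at the centre of its underside. Its fixed handle lies in its x-z plane: 6 mm round rod, uprights at x = -107 and 107 mm, top bar straight along x, axis 130 mm above the underside, with a kink in the middle.
- tin_grip (a point): Centre of the wooden grip on the -x half of the handle, at x = -66 mm, 130 mm above the tin's underside: flat-sided, 48 mm long (x), 14 wide (y), 22 high. Take the tin by a grip, firmly, or it tips about it; its twin is at x = +66 mm. Axes as the tin's.
- tin_kink (a point): Centre of the rod at the peak of the handle's kink, 143 mm above the tin's underside: between x = -16 and 16 mm the bare rod rises 13 mm above the bar as an upside-down V, which centres itself on a hook. Axes as the tin's.
- scale: Grey bench stand with spring balance, fixed, hook included. Origin on the table below the hook; axes turn with its yaw. Foot plate 12 mm thick, x -110 to 110, y -190 to 80 mm. Column 25 mm square at y = -165; 640 mm up an arm runs over the hook and carries the balance: an upright tube 32 mm across, lower end 425 mm up, so lean the hand away from it.
- hook_seat (a point): Lowest point of the hook's inside; moves with it; 285 mm up when unloaded; axes as the stand's. Hook of 6 mm rod in the y-z plane, open to +y: a V from the seat to y = -18 and 18 mm, 13 mm up; free end at y = 22, 25 mm up. Other side: straight up at y = -18 to 56 mm, back to y = 0 at 72, then up. A tin hung here has its kink point 6 mm above, handle along the stand's x.
- scale_hook (a joint): How far the hook is drawn down, m: 0 unloaded, 0.12 at its stop. Linear spring, 45 N/m (22 mm for each newton hung, less 1 mm), lightly damped: after a jolt it bounces for a second or two.
- spare_tin: The other tin, no handle, 154 x 94 x 69 mm, not to be moved; origin at its underside.
- sprayer: White spray bottle, 180 mm high, not to be moved; origin at its underside.
- button_jar: Glass jar with steel lid, 85 mm high, not to be moved; origin at its underside.
- clothes_brush: Clothes brush, 150 mm long, 34 high, not to be moved; origin at its underside.
- clapper: Wooden pressing block, 190 x 62 x 32 mm, not to be moved; origin at its underside.
- steel_cup: Steel cup, 85 mm high, not to be moved; origin at its underside.
- pin_dish: White dish, 90 mm across, not to be moved; origin at its underside.
Mind the look-alikes: they are no part of the job. What is shaped like the tin but yellow is not meant.

How it is judged:
By the outcome, as a careful person would: the job done as asked, in the order asked, and still so for the second after the job is handed in, with the robot touching nothing.
It also fails if it takes over 70 s, if anything falls off the work surface, if the arm or the gripper's body presses on something with over 40 N, if the wrist force passes 120 N, or if a joint passes its speed limit or range.

## Working session

There is one attempt and no reset: what is moved stays moved. The work goes in short steps, Python scripts to look and compute and a shell command to move; the robot and the scene stay as the last step left them, time stands still between calls to the robot, and variables do not carry over. Pictures are saved under pics/ and viewed, at most 10 in all, crops included, and the job is handed in when it is done.

```bash
mkdir -p pics; ls; cat > h.py <<'E'
import numpy as np,cv2
from rig import robot,cams
def cap(n):
    c=cams.camera(n); np.savez(f'{n}.npz',**c); return c
def pts(c):
    d=c['depth'];H,W=d.shape;f=H/2/np.tan(np.radians(c['fov_y'])/2)
    v,u=np.mgrid[:H,:W];P=np.stack([(u-c['cx'])*d/f,(v-c['cy'])*d/f,d,np.ones_like(d)],-1)
    P=P@np.linalg.inv(c['view']).T; P=P[...,:3]; P[d==0]=np.nan; return P
def load(n): return dict(np.load(f'{n}.npz'))
def proj(c,p):
    H=c['color'].shape[0];f=H/2/np.tan(np.radians(c['fov_y'])/2)
    q=c['view']@np.append(p,1); return q[0]/q[2]*f+c['cx'],q[1]/q[2]*f+c['cy']
E
python3 - <<'E'
from h import *
a=cap('scene');b=cap('top')
cv2.imwrite('pics/s.png',a['color']);cv2.imwrite('pics/t.png',b['color'])
for c in(a,b):print(c['fov_y'],np.linalg.inv(c['view'])[:3].round(3).tolist())
print(robot.get_obs())
E
```

```text
pics
49.92983319861614 [[-0.888, 0.351, -0.297, 0.963], [0.459, 0.691, -0.558, 0.844], [0.009, -0.631, -0.775, 1.22]]
52.71735504337162 [[-0.01, -0.986, 0.164, 0.355], [-1.0, 0.009, -0.007, 0.124], [0.005, -0.164, -0.986, 1.366]]
{'time': 0.1, 'q': array([ 9.24502289e-01,  5.28375680e-01,  1.43379595e+00,  1.33775672e-05,
        1.18138751e+00, -1.78526240e-01]), 'joint_velocities': array([ 0.00029652, -0.00150875, -0.00378472,  0.00092981,  0.00031958,
        0.00099915]), 'joint_torque': array([-4.37878077e-05, -4.40984488e+01, -1.77152574e+01,  6.34470955e-02,
        5.34043845e-02, -4.32275988e-05]), 'position': array([0.2814063 , 0.55735359, 0.238661  ]), 'tool_rot': array([ 2.31759780e-01,  9.72772552e-01, -8.98323902e-04, -3.99767973e-04]), 'ft_force': array([-0.36382145,  0.22829224, -0.60268611]), 'moment': array([ 0.04948294, -0.07284286, -0.03926527]), 'grip_force': 0.0, 'grip_width': 0.08681919500767647}
```

View pics/s.png

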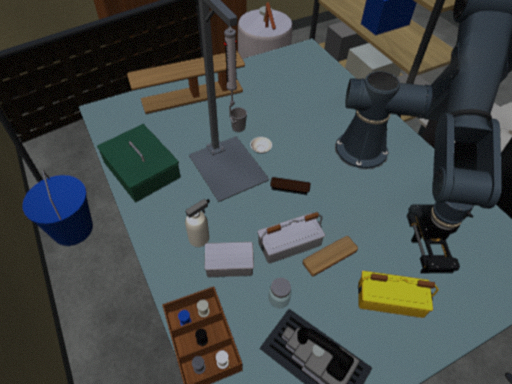

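View pics/t.png

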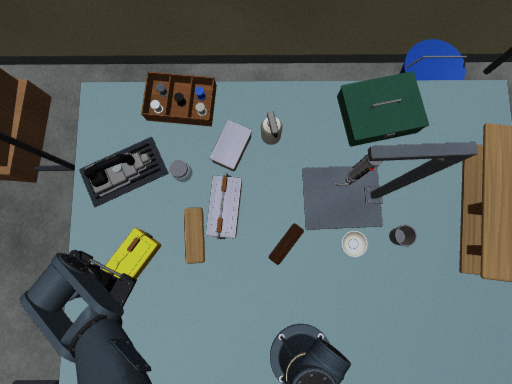

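The scene picture shows the bare tin with handle at (291,237), in the top picture at (225,207). Two things could be taken for it: the spare tin without a handle at scene (229,258), top (231,145), and the yellow tin at scene (397,293), top (132,253). I choose the bare metal tin with two wooden grips. The stand's foot is at top (342,198) and its hook near (345,183).

```bash
python3 - <<'E'
from h import *
a=load('scene');b=load('top')
T=pts(b);S=pts(a)
def reg(P,lo,hi):
    m=np.all((P>lo)&(P<hi),-1);return m
# tin lid in both
for n,P,c,(u,v) in(('top',T,b,(225,207)),('scene',S,a,(291,237))):
    p=P[v-4:v+5,u-4:u+5].reshape(-1,3);print(n,'near',np.nanmedian(p,0).round(4))
    c0=np.nanmedian(p,0)[:2]
    m=(np.hypot(P[...,0]-c0[0],P[...,1]-c0[1])<.14)&(P[...,2]>.06)&(P[...,2]<.09)
    k,l=cv2.connectedComponents(m.astype('uint8'));
    for i in range(1,k):
        q=P[l==i]
        if len(q)>150:
            r=cv2.minAreaRect(q[:,:2].astype('float32'));print('lid',len(q),r,np.median(q[:,2]))
    m2=(np.hypot(P[...,0]-c0[0],P[...,1]-c0[1])<.14)&(P[...,2]>.115)&(P[...,2]<.16)
    q=P[m2];print('handle',len(q),q.mean(0),q[:,2].max());d=q[:,:2]-q[:,:2].mean(0);w=np.linalg.svd(d,full_matrices=0)[2][0];print(w,np.degrees(np.arctan2(w[1],w[0])),np.ptp(d@w), (d@w).min())
    # foot plate
    f0=T[198,342][:2]
    m=(np.hypot(P[...,0]-f0[0],P[...,1]-f0[1])<.22)&(P[...,2]>.007)&(P[...,2]<.018)
    k,l,st,_=cv2.connectedComponentsWithStats(m.astype('uint8'))
    i=1+st[1:,4].argmax();r=cv2.minAreaRect(P[l==i][:,:2].astype('float32'));print('foot',st[i,4],r,cv2.boxPoints(r).round(3).tolist())
    # hook/tube pixels
    m=(np.hypot(P[...,0]-f0[0],P[...,1]-f0[1])<.2)
    for z0,z1 in((.1,.27),(.27,.30),(.3,.33),(.33,.36),(.36,.42),(.42,.5),(.5,.6),(.6,.7)):
        q=P[m&(P[...,2]>z0)&(P[...,2]<z1)]
        if len(q):
            kk,lb,ct=cv2.kmeans(q[:,:2].astype('float32'),min(2,len(q)),None,(3,20,.001),3,0);print(z0,len(q),ct.round(3).tolist(),np.bincount(lb.ravel()))
s1=cv2.resize(a['color'][200:280,200:340],None,fx=4,fy=4,interpolation=2)
s2=cv2.resize(a['color'][20:210,160:290],None,fx=3,fy=3,interpolation=2)
o=np.zeros((600,800,3),'uint8');s2=s2[:570,:390];o[:320,:400]=s1[:,60:460];o[:570,405:795]=s2
o[325:325+270,:400]=cv2.resize(b['color'][130:220,290:423],(400,270),interpolation=2)
cv2.imwrite('pics/c.png',o)
E
```

```text
top near [0.4915 0.2509 0.0769]
lid 665 ((0.500034749507904, 0.285999596118927), (0.04095622897148132, 0.2104785442352295), 84.06549072265625) 0.07552969808663845
lid 938 ((0.49345237016677856, 0.23382256925106049), (0.053471889346838, 0.21361985802650452), 83.92237854003906) 0.07555980860860134
handle 206 [0.49297473 0.25610592 0.13656662] 0.14578450288411915
[-0.99471376  0.10268663] 174.10610019205333 0.20568151726366635 -0.10689263998188127
foot 3833 ((0.532271146774292, -0.153078094124794), (0.22240905463695526, 0.2719590365886688), 2.3326704502105713) [[0.41600000858306885, -0.02199999988079071], [0.4269999861717224, -0.2930000126361847], [0.6489999890327454, -0.2840000092983246], [0.6380000114440918, -0.013000000268220901]]
0.1 189 [[0.5329999923706055, -0.25600001215934753], [0.7229999899864197, -0.19599999487400055]] [188   1]
0.27 62 [[0.5339999794960022, -0.2549999952316284], [0.531000018119812, -0.10100000351667404]] [39 23]
0.3 57 [[0.5339999794960022, -0.25600001215934753], [0.531000018119812, -0.0989999994635582]] [44 13]
0.33 56 [[0.5329999923706055, -0.25600001215934
[... 1243 characters left out ...]
99999928474426], [0.531000018119812, -0.10100000351667404]] [58 16]
0.3 81 [[0.5389999747276306, -0.25699999928474426], [0.531000018119812, -0.10899999737739563]] [63 18]
0.33 75 [[0.5389999747276306, -0.257999986410141], [0.5329999923706055, -0.11299999803304672]] [64 11]
0.36 173 [[0.5389999747276306, -0.25699999928474426], [0.531000018119812, -0.0989999994635582]] [134  39]
0.42 410 [[0.5389999747276306, -0.25699999928474426], [0.5339999794960022, -0.09200000017881393]] [206 204]
0.5 630 [[0.5339999794960022, -0.09200000017881393], [0.5400000214576721, -0.25600001215934753]] [332 298]
0.6 649 [[0.5410000085830688, -0.2199999988079071], [0.5350000262260437, -0.10700000077486038]] [227 422]
```

View pics/c.png

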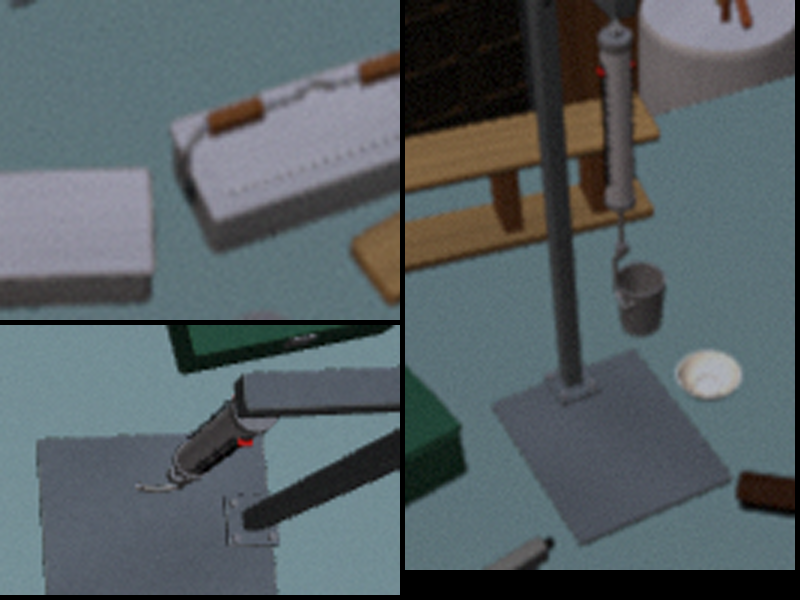

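The crop confirms it: the bare tin with wooden grips and a kink is the target, and the stand's hook opens towards world +y. The tin's centre is about (0.496, 0.257) at −6°, and the hook is at (0.531, −0.099) with a yaw of about 2°. I'll take the near grip.

```bash
python3 -m pendant '[{"jaw":1,"linear":[0,0,0],"twist":-6.93},{"jaw":1,"linear":[0,0,0],"twist":-6.93},{"jaw":1,"linear":[0,0,0],"twist":-6.93},{"jaw":1,"linear":[-0.75,-1.2,0],"twist":0},{"jaw":1,"linear":[-1.5,-2.4,0],"twist":0},{"jaw":1,"linear":[-2,-3.2,0],"twist":0},{"jaw":1,"linear":[-2,-3.2,0],"twist":0},{"jaw":1,"linear":[-2.25,-3.6,0],"twist":0},{"jaw":1,"linear":[-2.25,-3.6,0],"twist":0},{"jaw":1,"linear":[-2,-3.2,0],"twist":0},{"jaw":1,"linear":[-2,-3.2,0],"twist":0},{"jaw":1,"linear":[-1.5,-2.4,0],"twist":0}]' 60
python3 -m pendant '[{"jaw":1,"linear":[-0.75,-1.2,0],"twist":0},{"jaw":1,"linear":[-0.4,-0.4,0],"twist":0},{"jaw":1,"linear":[0,0,0],"twist":0},{"jaw":1,"linear":[0,0,0],"twist":0},{"jaw":1,"linear":[0,0,0],"twist":0}]'
python3 - <<'E'
from h import *
o=robot.get_obs();print(o['position'],o['tool_rot'],o['ft_force'])
w=cap('wrist');a=cap('scene');b=cap('top')
W=pts(w)
m=(W[...,2]>.112)&(W[...,2]<.16)&(np.abs(W[...,0]-.5)<.13)&(np.abs(W[...,1]-.257)<.06)
q=W[m];print(len(q),q.min(0),q.max(0),q.mean(0))
for x in np.arange(.38,.62,.015):
    s=q[abs(q[:,0]-x)<.0075]
    if len(s)>3:print(round(x,3),len(s),np.median(s,0).round(4),np.ptp(s[:,1]).round(4),s[:,2].max().round(4))
P=pts(b)
for n,(u,v) in dict(sprayer=(271,128),brush=(286,244),cup=(402,236),dish=(355,243)).items():print(n,P[v,u].round(3))
cv2.imwrite('pics/w1.png',np.hstack([w['color'],a['color'][:,:288]]))
E
```

```text
time: 1.1
position: [0.416, 0.2801, 0.2394]
tool_rot: [0.055, 0.998, -0.001, -0.0]
ft_force: [0.5, -0.7, 0.3]
grip_width: 0.0869
grip_force: 0.0
time: 1.52
position: [0.4246, 0.2672, 0.2395]
tool_rot: [0.052, 0.999, 0.0, -0.0]
ft_force: [-0.3, -0.1, -1.1]
grip_width: 0.0872
grip_force: 0.0
[0.42457183 0.2672031  0.23946045] [ 5.23650527e-02  9.98627969e-01  7.45575915e-05 -2.74969645e-04] [-0.34399094 -0.10009165 -1.07302464]
1524 [0.38864392 0.25013441 0.11205359] [0.52049742 0.27114283 0.14610792] [0.43574699 0.26186583 0.13717549]
0.395 141 [0.3968 0.2659 0.1216] 0.0064 0.131
0.41 342 [0.4104 0.2646 0.1394] 0.0139 0.1423
0.425 340 [0.4249 0.2631 0.1403] 0.0148 0.1423
0.44 330 [0.4399 0.2614 0.1401] 0.0149 0.1423
0.455 154 [0.4512 0.2601 0.1392] 0.0138 0.1418
0.47 21 [0.4634 0.259  0.1322] 0.0052 0.1329
0.485 38 [0.4906 0.2561 0.1419] 0.0051 0.1449
0.5 84 [0.4967 0.2555 0.1434] 0.0067 0.1461
0.515 74 [0.5151 0.2534 0.1322] 0.0064 0.1374
sprayer [0.732 0.096 0.179]
brush [0.369 0.047 0.031]
cup [ 0.392 -0.36   0.007]
dish [ 0.37  -0.194  0.008]
```

View pics/w1.png

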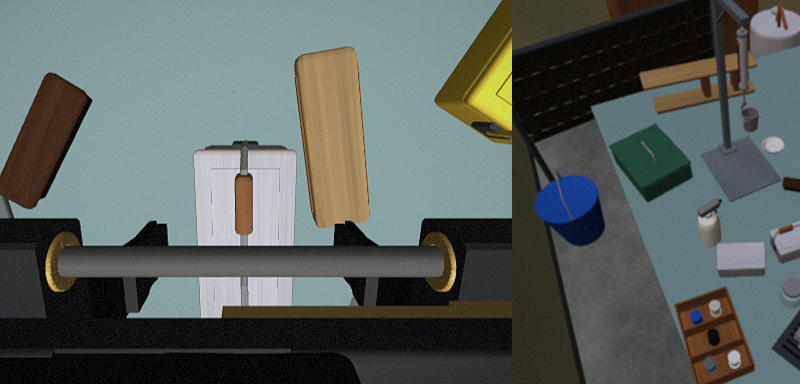

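The wrist view shows the near wooden grip at (243,205), clear between the fingers. Its axis is at y = 0.263 for x = 0.426, and its height is 0.130. Next I descend and grip.

```bash
python3 -m pendant '[{"jaw":1,"linear":[-0.1,-0.4,0.5],"twist":0},{"jaw":1,"linear":[0,0,1],"twist":0},{"jaw":1,"linear":[0,0,1.5],"twist":0},{"jaw":1,"linear":[0,0,1.5],"twist":0},{"jaw":1,"linear":[0,0,1.5],"twist":0},{"jaw":1,"linear":[0,0,1.5],"twist":0},{"jaw":1,"linear":[0,0,1.5],"twist":0},{"jaw":1,"linear":[0,0,1],"twist":0},{"jaw":1,"linear":[0,0,0.7],"twist":0},{"jaw":1,"linear":[0,0,0.45],"twist":0},{"jaw":1,"linear":[0,0,0],"twist":0},{"jaw":1,"linear":[0,0,0],"twist":0}]' 60
python3 -m pendant '[{"jaw":0.3,"linear":[0,0,0],"twist":0},{"jaw":0.3,"linear":[0,0,0],"twist":0},{"jaw":0.3,"linear":[0,0,0],"twist":0},{"jaw":0.3,"linear":[0,0,0],"twist":0},{"jaw":0.2,"linear":[0,0,0],"twist":0},{"jaw":0.15,"linear":[0,0,0],"twist":0},{"jaw":0.1,"linear":[0,0,0],"twist":0},{"jaw":0,"linear":[0,0,0],"twist":0},{"jaw":0,"linear":[0,0,0],"twist":0},{"jaw":0,"linear":[0,0,0],"twist":0},{"jaw":0,"linear":[0,0,0],"twist":0},{"jaw":0,"linear":[0,0,0],"twist":0}]'
```

```text
time: 2.67
position: [0.4259, 0.2626, 0.1281]
tool_rot: [0.052, 0.999, 0.0, 0.0]
ft_force: [-0.5, -0.1, 0.2]
grip_width: 0.0871
grip_force: 0.0
time: 3.67
position: [0.4258, 0.2624, 0.128]
tool_rot: [0.052, 0.999, -0.0, -0.0]
ft_force: [0.7, -1.4, 0.3]
grip_width: 0.0151
grip_force: 0.5
```

```bash
python3 -m pendant '[{"jaw":0,"linear":[0,0,0],"twist":0},{"jaw":0,"linear":[0,0,0],"twist":0},{"jaw":0,"linear":[0,0,0],"twist":0},{"jaw":0,"linear":[0,0,0],"twist":0},{"jaw":0,"linear":[0,0,-0.1],"twist":0},{"jaw":0,"linear":[0,0,-0.2],"twist":0},{"jaw":0,"linear":[0,0,-0.3],"twist":0},{"jaw":0,"linear":[0,0,-0.4],"twist":0},{"jaw":0,"linear":[0,0,-0.5],"twist":0},{"jaw":0,"linear":[0,0,-0.3],"twist":0},{"jaw":0,"linear":[0,0,-0.2],"twist":0},{"jaw":0,"linear":[0,0,0],"twist":0}]' 60
python3 - <<'E'
from h import *
a=cap('scene');S=pts(a);o=robot.get_obs();print(o['moment'],o['ft_force'])
m=(np.hypot(S[...,0]-.5,S[...,1]-.257)<.13)&(S[...,2]>.075)&(S[...,2]<.12)
q=S[m]; q=q[np.abs(q[:,1]-.257)<.055]
A=np.c_[q[:,:2]-[.496,.257],np.ones(len(q))]
k=np.ones(len(q),bool)
for _ in range(6):
    s=np.linalg.lstsq(A[k],q[k,2],rcond=None)[0];k=abs(A@s-q[:,2])<.004
print(len(q),k.sum(),s)
E
```

```text
time: 4.67
position: [0.4262, 0.2626, 0.1487]
tool_rot: [0.052, 0.999, 0.0, 0.001]
ft_force: [-0.2, -0.8, -1.3]
grip_width: 0.0136
grip_force: 60.0
[ 0.0214606   0.11780504 -0.05288994] [-0.47814882  0.42794185 -2.42370984]
1411 1136 [-0.01049194 -0.01589076  0.09711931]
```

```bash
python3 -m pendant '[{"jaw":0,"linear":[0,0,-0.4],"twist":0},{"jaw":0,"linear":[0,0,-0.8],"twist":0},{"jaw":0,"linear":[0,0,-1.2],"twist":0},{"jaw":0,"linear":[0,0,-1.6],"twist":0},{"jaw":0,"linear":[0,0,-2],"twist":0},{"jaw":0,"linear":[0,0,-2],"twist":0},{"jaw":0,"linear":[0,0,-2],"twist":0},{"jaw":0,"linear":[0,0,-2],"twist":0},{"jaw":0,"linear":[0,0,-1.6],"twist":0},{"jaw":0,"linear":[0,0,-1.2],"twist":-0.5},{"jaw":0,"linear":[0,0,-0.9],"twist":-1},{"jaw":0,"linear":[0,0,-0.6],"twist":-1.5}]'
python3 -m pendant '[{"jaw":0,"linear":[0,0,0],"twist":-1.7},{"jaw":0,"linear":[0,0,0],"twist":-1.5},{"jaw":0,"linear":[0,0,0],"twist":-1},{"jaw":0,"linear":[0,-0.4,0],"twist":-0.7},{"jaw":0,"linear":[-0.2,-0.8,0],"twist":0},{"jaw":0,"linear":[-0.2,-1.2,0],"twist":0},{"jaw":0,"linear":[-0.2,-1.6,0],"twist":0},{"jaw":0,"linear":[-0.2,-2,0],"twist":0},{"jaw":0,"linear":[-0.2,-2,0],"twist":0},{"jaw":0,"linear":[-0.2,-2,0],"twist":0},{"jaw":0,"linear":[-0.2,-2,0],"twist":0},{"jaw":0,"linear":[-0.2,-2,0],"twist":0}]'
python3 -m pendant '[{"jaw":0,"linear":[-0.2,-2,0],"twist":0},{"jaw":0,"linear":[-0.2,-2,0],"twist":0},{"jaw":0,"linear":[-0.2,-1.6,0],"twist":0},{"jaw":0,"linear":[-0.2,-1.4,0],"twist":0},{"jaw":0,"linear":[-0.2,-1.2,0],"twist":0},{"jaw":0,"linear":[-0.2,-0.8,0],"twist":0},{"jaw":0,"linear":[0,-0.4,0],"twist":0},{"jaw":0,"linear":[0,-0.2,0],"twist":0},{"jaw":0,"linear":[0,0,0],"twist":0},{"jaw":0,"linear":[0,0,0],"twist":0},{"jaw":0,"linear":[0,0,0],"twist":0},{"jaw":0,"linear":[0,0,0],"twist":0}]'
python3 - <<'E'
from h import *
o=robot.get_obs();print(o['position'],o['tool_rot'],o['ft_force'],o['moment'],o['q'])
w=cap('wrist');a=cap('scene');b=cap('top')
z=lambda c,p,r:cv2.resize(c['color'][int(p[1])-r:int(p[1])+r,int(p[0])-r:int(p[0])+r],(400,400),interpolation=2)
p=proj(a,[.53,-.05,.33]);t=proj(b,[.52,-.05,.3]);print(p,t)
im=np.zeros((600,800,3),'uint8')
im[:400,:400]=z(a,p,65);im[:400,400:]=z(b,t,60);im[400:,:266]=cv2.resize(w['color'],(266,200))
cv2.imwrite('pics/h1.png',im)
E
```

```text
time: 5.72
position: [0.4259, 0.2625, 0.3126]
tool_rot: [0.026, 1.0, 0.0, 0.001]
ft_force: [0.6, 0.3, -1.5]
grip_width: 0.0135
grip_force: 60.0
time: 6.72
position: [0.4462, 0.1214, 0.3109]
tool_rot: [-0.016, 1.0, -0.0, -0.0]
ft_force: [-0.2, 0.6, -1.4]
grip_width: 0.0134
grip_force: 60.0
time: 7.72
position: [0.4613, 0.028, 0.311]
tool_rot: [-0.017, 1.0, 0.0, -0.0]
ft_force: [0.6, 0.2, -1.9]
grip_width: 0.0134
grip_force: 60.0
[0.46133417 0.02804563 0.31104919] [-1.69113428e-02  9.99856989e-01  6.11249637e-05 -6.07589473e-05] [ 0.62149214  0.20058765 -1.86214077] [ 0.02837631  0.14143304 -0.05161351] [-1.81877806e-01  2.15267056e-01  1.72891121e+00  1.02931305e-04
  1.19755766e+00 -1.78653597e+00]
(np.float64(238.99343519212337), np.float64(121.14666018452192)) (np.float64(325.23995957587306), np.float64(187.63693020999207))
```

View pics/h1.png

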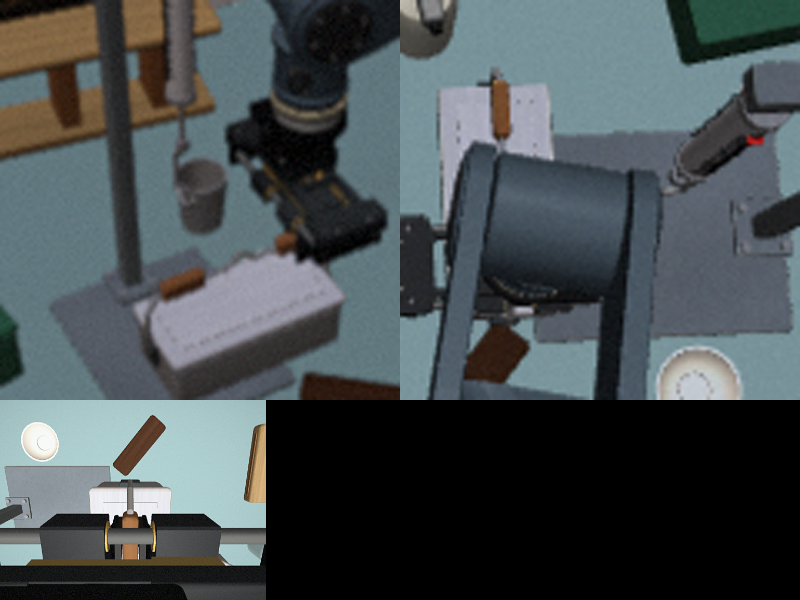

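The scene crop shows the tin level at (230,320), held at its near grip, with the hook at (180,170) still to one side. The wrist housing in the top crop at (560,220) is bulky, so I'll check its clearance to the tube before moving in.

```bash
python3 - <<'E'
from h import *
a=load('scene');b=load('top')
S=pts(a);T=pts(b)
tcp=np.array([.4613,.0280]);q1=-.182;goal=np.array([.460,-.101]);dq=-.454-q1
R=np.array([[np.cos(dq),-np.sin(dq)],[np.sin(dq),np.cos(dq)]])
tube=np.array([.531,-.099]);col=np.array([.536,-.263])
for n,P in(('s',S),('t',T)):
    P=P.reshape(-1,3);P=P[np.isfinite(P).all(1)]
    m=(P[:,2]>.36)&(P[:,2]<.75)&(np.hypot(*(P[:,:2]-tcp).T)<.25)&(np.hypot(*(P[:,:2]-tube).T)>.035)&(np.hypot(*(P[:,:2]-col).T)>.05)&~((abs(P[:,0]-.535)<.03)&(P[:,1]<-.07))
    q=P[m]
    g=(q[:,:2]-tcp)@R.T+goal
    d=np.hypot(*(g-tube).T);e=np.hypot(*(g-col).T)
    for z in np.arange(.36,.75,.03):
        k=(q[:,2]>=z)&(q[:,2]<z+.03)
        if k.any():
            i=np.where(k)[0][d[k].argmin()];print(n,round(z,2),k.sum(),'tube',d[i].round(3),(q[i]-[*tcp,0]).round(3),'maxx',(q[k,0].max()-tcp[0]).round(3),'col',e[k].min().round(3))
# kink and hook measurements
for n,P in(('s',S),('t',T)):
    P=P.reshape(-1,3)
    q=P[(abs(P[:,0]-.532)<.012)&(abs(P[:,1]-.03)<.03)&(P[:,2]>.31)&(P[:,2]<.345)];print(n,'kink',len(q),np.round(q.mean(0),4) if len(q) else'',q[:,2].max() if len(q) else'')
    for z in np.arange(.26,.44,.01):
        q=P[(np.hypot(*(P[:,:2]-tube).T)<.035)&(P[:,2]>=z)&(P[:,2]<z+.01)]
        if len(q):print(n,z.round(2),len(q),np.median(q,0).round(4),q[:,1].min().round(3),q[:,1].max().round(3))
E
```

```text
s 0.36 406 tube 0.03 [0.037 0.022 0.378] maxx 0.04 col 0.091
s 0.39 678 tube 0.038 [0.03  0.025 0.393] maxx 0.04 col 0.091
s 0.42 133 tube 0.046 [0.022 0.013 0.439] maxx 0.025 col 0.129
s 0.45 237 tube 0.032 [0.037 0.015 0.463] maxx 0.039 col 0.123
s 0.48 170 tube 0.034 [0.035 0.014 0.497] maxx 0.035 col 0.152
s 0.51 230 tube 0.035 [0.034 0.012 0.513] maxx 0.036 col 0.148
s 0.54 145 tube 0.034 [0.034 0.014 0.557] maxx 0.037 col 0.144
s 0.57 407 tube 0.026 [0.042 0.025 0.599] maxx 0.05 col 0.116
s 0.6 1176 tube 0.026 [0.042 0.019 0.602] maxx 0.05 col 0.116
s 0.63 1505 tube 0.037 [0.031 0.029 0.631] maxx 0.036 col 0.128
s 0.66 996 tube 0.107 [-0.034  0.056  0.661] maxx -0.034 col 0.195
s 0.69 648 tube 0.175 [-0.107  0.03   0.691] maxx -0.107 col 0.276
s 0.72 324 tube 0.212 [-0.144  0.034  0.722] maxx -0.144 col 0.311
t 0.36 120 tube 0.052 [0.03  0.057 0.383] maxx 0.032 col 0.161
t 0.39 392 tube 0.059 [0.022 0.058 0.408] maxx 0.035 col 0.187
t 0.45 93 tube 0.088 [-0.02   0.029  0.471] maxx -0.019 col 0.175
t 0.48 21 tube 0.091 [-0.022  0.029  0.501] maxx -0.022 col 0.195
t 0.51 24 tube 
[... 1234 characters left out ...]
.096
s 0.42 10 [ 0.5356 -0.0885  0.4281] -0.1 -0.085
s 0.43 31 [ 0.5365 -0.0892  0.4352] -0.108 -0.084
t kink 0  
t 0.28 4 [ 0.5318 -0.1049  0.2889] -0.105 -0.103
t 0.29 7 [ 0.531  -0.1096  0.2941] -0.115 -0.107
t 0.3 4 [ 0.532  -0.1161  0.3019] -0.117 -0.114
t 0.31 2 [ 0.5297 -0.1172  0.3167] -0.118 -0.116
t 0.32 2 [ 0.5311 -0.1155  0.3249] -0.116 -0.115
t 0.33 1 [ 0.5292 -0.117   0.3361] -0.117 -0.117
t 0.34 1 [ 0.5304 -0.1151  0.3449] -0.115 -0.115
t 0.35 1 [ 0.5294 -0.111   0.351 ] -0.111 -0.111
t 0.36 6 [ 0.5268 -0.0956  0.3657] -0.1 -0.094
t 0.37 12 [ 0.5295 -0.0976  0.3727] -0.103 -0.094
t 0.42 4 [ 0.5226 -0.0887  0.4269] -0.098 -0.085
t 0.43 30 [ 0.5226 -0.0903  0.4342] -0.112 -0.084
```

Predicted clearance from the wrist to the tube is about 10 mm, so I'll go in at this height, with the kink 41 mm above the seat.

```bash
python3 -m pendant '[{"jaw":0,"linear":[0,-0.3,0],"twist":0},{"jaw":0,"linear":[0,-0.6,0],"twist":0},{"jaw":0,"linear":[0.1,-0.9,0],"twist":0},{"jaw":0,"linear":[0,-1.1,0],"twist":0},{"jaw":0,"linear":[0.1,-1.1,0],"twist":0},{"jaw":0,"linear":[0,-1.1,0],"twist":0},{"jaw":0,"linear":[0.1,-1.1,0],"twist":0},{"jaw":0,"linear":[0,-1.1,0],"twist":0},{"jaw":0,"linear":[0.1,-1.1,0],"twist":0},{"jaw":0,"linear":[0,-1.1,0],"twist":0},{"jaw":0,"linear":[0.1,-1.0,0],"twist":0},{"jaw":0,"linear":[0,-0.8,0],"twist":0}]'
python3 -m pendant '[{"jaw":0,"linear":[0,-0.6,0],"twist":0},{"jaw":0,"linear":[0,-0.5,0],"twist":0},{"jaw":0,"linear":[0,-0.3,0],"twist":0},{"jaw":0,"linear":[0,-0.2,0],"twist":0},{"jaw":0,"linear":[0,0,0],"twist":0},{"jaw":0,"linear":[0,0,0],"twist":0},{"jaw":0,"linear":[0,0,0],"twist":0},{"jaw":0,"linear":[0,0,0],"twist":0}]'
python3 - <<'E'
from h import *
o=robot.get_obs();print(o['position'],o['tool_rot'],o['ft_force'],o['moment'],o['q'])
w=cap('wrist');a=cap('scene');b=cap('top')
z=lambda c,p,r:cv2.resize(c['color'][int(p[1])-r:int(p[1])+r,int(p[0])-r:int(p[0])+r],(400,400),interpolation=2)
im=np.zeros((600,800,3),'uint8')
p=proj(a,[.5315,-.0985,.33])
im[:400,:400]=z(a,p,25);im[:400,400:]=z(a,(p[0],p[1]-20),70);im[400:,:266]=cv2.resize(w['color'],(266,200));im[400:,400:600]=cv2.resize(z(b,proj(b,[.5,-.1,.4]),60),(200,200))
cv2.imwrite('pics/h2.png',im);print(p)
P=pts(a)
for n,P in(('s',pts(a)),('t',pts(b))):
    P=P.reshape(-1,3)
    q=P[(abs(P[:,0]-.531)<.03)&(abs(P[:,1]+.0985)<.03)&(P[:,2]>.28)&(P[:,2]<.36)];q=q[np.argsort(q[:,0])]
    print(n);print(q.round(4)[:60].tolist())
E
```

```text
time: 8.87
position: [0.4601, -0.0869, 0.311]
tool_rot: [-0.016, 1.0, -0.0, -0.0]
ft_force: [-0.2, -0.1, -1.4]
grip_width: 0.0133
grip_force: 60.0
time: 9.53
position: [0.4607, -0.1012, 0.3111]
tool_rot: [-0.017, 1.0, 0.0, -0.0]
ft_force: [0.2, 0.4, -1.0]
grip_width: 0.013
grip_force: 60.0
[ 0.46071768 -0.10120556  0.31106529] [-1.67575936e-02  9.99859580e-01  5.45579145e-05 -1.44720597e-05] [ 0.15808783  0.41286954 -1.04413324] [ 0.06754337  0.13164111 -0.05034791] [-4.53833346e-01  2.29780292e-01  1.70853229e+00  9.01487510e-05
  1.20335535e+00 -2.05817882e+00]
(np.float64(231.9572850120079), np.float64(112.30161641777185))
s
[[0.5039, -0.0955, 0.3144], [0.5049, -0.0933, 0.3207], [0.5055, -0.0996, 0.3161], [0.5077, -0.0953, 0.316], [0.5101, -0.098, 0.3105], [0.5118, -0.0943, 0.3183], [0.515, -0.0953, 0.3146], [0.5151, -0.0951, 0.319], [0.5171, -0.0985, 0.3172], [0.5198, -0.0929, 0.3183], [0.5211, -0.0975, 0.3238], [0.5237, -0.0922, 0.3246], [0.5251, -0.0966, 0.326], [0.526, -0.0949, 0.3234], [0.5272, -0.0783, 0.3068], [0.5275, -0.0851, 0.3059], [0.5278, -0.1154, 0.2952], [0.5285, -
[... 1634 characters left out ...]
.2901], [0.5317, -0.0966, 0.2892], [0.5326, -0.1007, 0.2832], [0.5327, -0.086, 0.3004], [0.533, -0.0836, 0.2987], [0.5337, -0.0974, 0.3269], [0.5338, -0.0948, 0.3263], [0.5369, -0.0954, 0.3242], [0.537, -0.0983, 0.3236], [0.5399, -0.0929, 0.3235], [0.5399, -0.0957, 0.3233], [0.5403, -0.099, 0.3207], [0.5434, -0.0939, 0.3193], [0.5437, -0.097, 0.3177], [0.546, -0.0966, 0.3202], [0.5469, -0.0948, 0.3154], [0.5496, -0.0976, 0.3159], [0.5503, -0.0956, 0.3124], [0.5524, -0.0949, 0.3163], [0.553, -0.0983, 0.313], [0.5556, -0.0983, 0.3137], [0.5559, -0.0958, 0.3125], [0.556, -0.0931, 0.3122], [0.5584, -0.0956, 0.3141], [0.5585, -0.0984, 0.3137], [0.5592, -0.0936, 0.3101], [0.5609, -0.0982, 0.3155]]
```

View pics/h2.png

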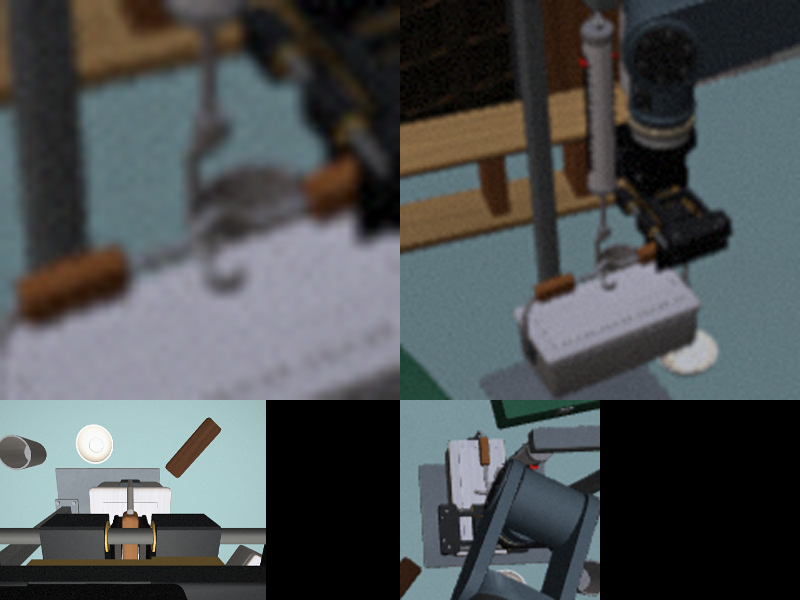

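The kink is inside the hook, about 35 mm above where it will rest, 2.5 mm too far in +y and 1 mm in +x. I'll correct that, average the wrist readings to weigh the tin, then lower slowly.

```bash
cat > avg.py <<'E'
from h import *
def avg(n=14):
    L=[]
    for _ in range(n):
        cams.camera('wrist');o=robot.get_obs();L.append([*o['ft_force'],*o['moment']])
    L=np.array(L);return L.mean(0).round(3),L.std(0).round(3)
if __name__=='__main__': print(*avg());o=robot.get_obs();print(o['time'],o['position'])
E
python3 -m pendant '[{"jaw":0,"linear":[0.05,-0.1,0],"twist":0},{"jaw":0,"linear":[0.05,-0.15,0],"twist":0},{"jaw":0,"linear":[0,0,0],"twist":0},{"jaw":0,"linear":[0,0,0],"twist":0}]'; python3 avg.py
```

```text
time: 10.02
position: [0.4598, -0.1042, 0.3111]
tool_rot: [-0.016, 1.0, 0.0, 0.0]
ft_force: [-0.3, -0.4, -2.3]
grip_width: 0.0131
grip_force: 60.0
[ 0.081 -0.149 -1.592  0.024  0.143 -0.005] [0.579 0.585 0.477 0.017 0.033 0.022]
10.7167 [ 0.4598734  -0.10409481  0.31105645]
```

```bash
python3 -m pendant '[{"jaw":0,"linear":[0,0,0.1],"twist":0},{"jaw":0,"linear":[0,0,0.2],"twist":0},{"jaw":0,"linear":[0,0,0.2],"twist":0},{"jaw":0,"linear":[0,0,0.2],"twist":0},{"jaw":0,"linear":[0,0,0.2],"twist":0},{"jaw":0,"linear":[0,0,0.2],"twist":0},{"jaw":0,"linear":[0,0,0.2],"twist":0},{"jaw":0,"linear":[0,0,0.2],"twist":0},{"jaw":0,"linear":[0,0,0.2],"twist":0},{"jaw":0,"linear":[0,0,0.2],"twist":0},{"jaw":0,"linear":[0,0,0.2],"twist":0},{"jaw":0,"linear":[0,0,0.2],"twist":0}]'
python3 -m pendant '[{"jaw":0,"linear":[0,0,0.2],"twist":0},{"jaw":0,"linear":[0,0,0.2],"twist":0},{"jaw":0,"linear":[0,0,0.2],"twist":0},{"jaw":0,"linear":[0,0,0.2],"twist":0},{"jaw":0,"linear":[0,0,0.2],"twist":0},{"jaw":0,"linear":[0,0,0.2],"twist":0},{"jaw":0,"linear":[0,0,0.2],"twist":0},{"jaw":0,"linear":[0,0,0.2],"twist":0},{"jaw":0,"linear":[0,0,0.2],"twist":0},{"jaw":0,"linear":[0,0,0.2],"twist":0},{"jaw":0,"linear":[0,0,0.2],"twist":0},{"jaw":0,"linear":[0,0,0.1],"twist":0}]'
python3 - <<'E'
from h import *
from avg import avg
print(*avg(8))
a=cap('scene')
o=robot.get_obs();print(o['position'])
z=lambda c,p,r:cv2.resize(c['color'][int(p[1])-r:int(p[1])+r,int(p[0])-r:int(p[0])+r],(400,400),interpolation=2)
p=proj(a,[.5315,-.0985,.29])
cv2.imwrite('pics/h3.png',np.hstack([z(a,p,25),z(a,(p[0],p[1]-25),70)]))
P=pts(a).reshape(-1,3)
q=P[(abs(P[:,0]-.531)<.009)&(abs(P[:,1]+.0985)<.03)&(P[:,2]>.25)&(P[:,2]<.36)];print(q[np.argsort(q[:,2])].round(4).tolist())
E
```

```text
time: 11.72
position: [0.4598, -0.1041, 0.2878]
tool_rot: [-0.016, 1.0, -0.0, -0.0]
ft_force: [-0.3, 0.2, -1.8]
grip_width: 0.0133
grip_force: 60.0
time: 12.72
position: [0.4599, -0.1041, 0.2648]
tool_rot: [-0.016, 1.0, -0.0, 0.0]
ft_force: [0.0, 0.3, -1.0]
grip_width: 0.0133
grip_force: 60.0
[ 0.3   -0.195 -1.185 -0.006  0.049 -0.018] [0.262 0.635 0.393 0.021 0.024 0.026]
[ 0.45995213 -0.10416945  0.26517494]
[[0.531, -0.1027, 0.2664], [0.536, -0.0999, 0.2708], [0.5318, -0.0929, 0.2748], [0.5389, -0.1013, 0.2754], [0.5331, -0.0977, 0.2759], [0.5311, -0.1019, 0.2761], [0.5363, -0.0989, 0.2762], [0.532, -0.1078, 0.2763], [0.5253, -0.0984, 0.2766], [0.5272, -0.11, 0.277], [0.5286, -0.0993, 0.2773], [0.5312, -0.1172, 0.2773], [0.5305, -0.1109, 0.2776], [0.5241, -0.1009, 0.2786], [0.5353, -0.1007, 0.2788], [0.5318, -0.0926, 0.2795], [0.5309, -0.1022, 0.2803], [0.5286, -0.0992, 0.2818], [0.5314, -0.1085, 0.2844], [0.5329, -0.1132, 0.2857], [0.5299, -0.1116, 0.2857], [0.5319, -0.1151, 0.2882], [0.533, -0.0821, 0.2886], [0.5331, -0.1203, 0.289], [0.5307, -0.0793, 0.2899], [0.5317, -0.1153, 
[... 345 characters left out ...]
 0.3142], [0.5343, -0.1161, 0.3145], [0.5316, -0.114, 0.3151], [0.5309, -0.1152, 0.3183], [0.5293, -0.1185, 0.3194], [0.5325, -0.1194, 0.32], [0.5327, -0.1187, 0.3248], [0.5299, -0.1168, 0.3251], [0.5334, -0.1168, 0.3307], [0.5321, -0.1194, 0.3325], [0.5319, -0.1118, 0.3382], [0.5342, -0.107, 0.3385], [0.5321, -0.1039, 0.34], [0.5278, -0.0974, 0.3474], [0.5229, -0.1001, 0.3477], [0.5313, -0.0975, 0.3487], [0.5355, -0.1036, 0.3498], [0.5353, -0.0966, 0.3509], [0.5337, -0.0997, 0.3521], [0.5287, -0.0953, 0.3534], [0.5275, -0.0977, 0.3553], [0.5327, -0.0943, 0.3557], [0.5336, -0.0999, 0.356], [0.531, -0.0979, 0.3565], [0.5263, -0.1, 0.3573], [0.5376, -0.0987, 0.3584], [0.5231, -0.1065, 0.3595]]
```

View pics/h3.png

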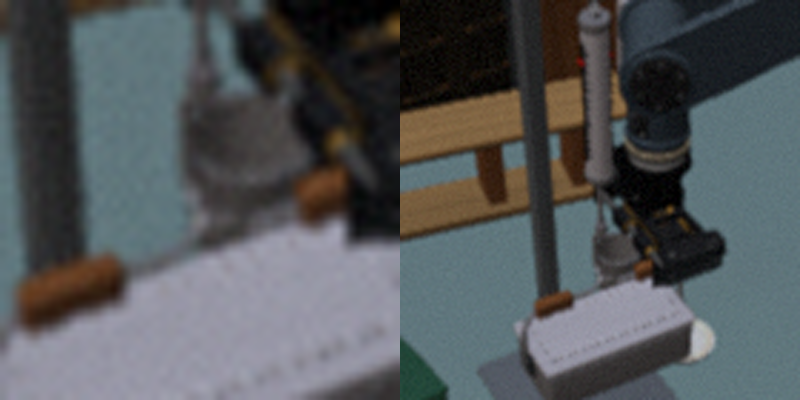

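The kink sits in the hook, which has come down about 11 mm, and the tin is level. I keep lowering slowly.

```bash
python3 -m pendant '[{"jaw":0,"linear":[0,0,0.1],"twist":0},{"jaw":0,"linear":[0,0,0.2],"twist":0},{"jaw":0,"linear":[0,0,0.2],"twist":0},{"jaw":0,"linear":[0,0,0.2],"twist":0},{"jaw":0,"linear":[0,0,0.2],"twist":0},{"jaw":0,"linear":[0,0,0.2],"twist":0},{"jaw":0,"linear":[0,0,0.2],"twist":0},{"jaw":0,"linear":[0,0,0.2],"twist":0},{"jaw":0,"linear":[0,0,0.2],"twist":0},{"jaw":0,"linear":[0,0,0.1],"twist":0},{"jaw":0,"linear":[0,0,0.1],"twist":0},{"jaw":0,"linear":[0,0,0],"twist":0}]'
cat > tilt.py <<'E'
from h import *
def tilt():
    a=cap('scene');S=pts(a).reshape(-1,3);z0=robot.get_obs()['position'][2]-.0525
    q=S[(abs(S[:,0]-.5315)<.1)&(abs(S[:,1]+.0985)<.055)&(abs(S[:,2]-z0)<.025)]
    A=np.c_[q[:,:2]-[.5315,-.0985],np.ones(len(q))];k=np.ones(len(q),bool)
    for _ in range(8):
        s=np.linalg.lstsq(A[k],q[k,2],rcond=None)[0];k=abs(A@s-q[:,2])<.004
    kink=s[2]+.0665
    h=S[(abs(S[:,0]-.5315)<.007)&(abs(S[:,1]+.0985)<.03)&(S[:,2]>.2)&(S[:,2]<.42)]
    print('lid',k.sum(),s.round(4),'kink z',kink.round(4),'tipmax',h[h[:,1]>-.085][:,2].max().round(4) if (h[:,1]>-.085).any() else '')
if __name__=='__main__': tilt()
E
python3 avg.py; python3 tilt.py
```

```text
time: 14.17
position: [0.4599, -0.1041, 0.2459]
tool_rot: [-0.016, 1.0, -0.0, 0.0]
ft_force: [0.2, -1.3, 0.8]
grip_width: 0.0136
grip_force: 60.0
[ 1.223 -0.236 -0.266 -0.011 -0.134 -0.033] [0.571 0.464 0.372 0.032 0.023 0.023]
14.8667 [ 0.45992573 -0.10413637  0.24610477]
lid 950 [-0.0033 -0.0208  0.1943] kink z 0.2608 tipmax 0.2781
```

Vertical load left in the hand is about 0.27 N. However, the hook pushes on the tin with 1.2 N in +x, so the kink's flank is bearing. I'll ease the tin towards +x to centre it.

```bash
python3 -m pendant '[{"jaw":0,"linear":[-0.03,0,0],"twist":0},{"jaw":0,"linear":[-0.04,0,0],"twist":0},{"jaw":0,"linear":[-0.03,0,0],"twist":0},{"jaw":0,"linear":[0,0,0],"twist":0}]'
python3 avg.py
```

```text
time: 15.25
position: [0.4607, -0.1041, 0.246]
tool_rot: [-0.016, 1.0, 0.0, -0.0]
ft_force: [0.5, -0.8, -0.6]
grip_width: 0.0133
grip_force: 60.0
[ 0.06  -0.802 -0.174 -0.072  0.045 -0.061] [0.481 0.423 0.498 0.025 0.03  0.034]
15.95 [ 0.46075184 -0.10407532  0.24602633]
```

```bash
python3 -m pendant '[{"jaw":0,"linear":[0,-0.03,0],"twist":0},{"jaw":0,"linear":[0,-0.04,0],"twist":0},{"jaw":0,"linear":[0,-0.03,0],"twist":0},{"jaw":0,"linear":[0,0,0],"twist":0}]'
python3 avg.py
```

```text
time: 16.28
position: [0.4608, -0.1047, 0.246]
tool_rot: [-0.017, 1.0, 0.0, -0.0]
ft_force: [0.4, 1.7, 0.3]
grip_width: 0.0133
grip_force: 60.0
[ 0.491  2.039 -0.403  0.3   -0.007  0.136] [0.598 0.593 0.508 0.059 0.03  0.045]
16.9833 [ 0.46080856 -0.10495895  0.24602694]
```

```bash
python3 -m pendant '[{"jaw":0,"linear":[0,0.03,0],"twist":0},{"jaw":0,"linear":[-0.01,0.035,0],"twist":0},{"jaw":0,"linear":[0,0,0],"twist":0},{"jaw":0,"linear":[0,0,0],"twist":0}]'
python3 avg.py
```

```text
time: 17.32
position: [0.4609, -0.1046, 0.246]
tool_rot: [-0.016, 1.0, -0.0, -0.0]
ft_force: [-0.5, 0.8, -0.5]
grip_width: 0.0136
grip_force: 60.0
[-0.74   0.229 -0.199  0.076  0.142  0.025] [0.502 0.465 0.763 0.04  0.039 0.031]
18.0167 [ 0.46090238 -0.10447633  0.24604045]
```

```bash
python3 -m pendant '[{"jaw":0,"linear":[0.007,0.01,0.05],"twist":0},{"jaw":0,"linear":[0,0,0.1],"twist":0},{"jaw":0,"linear":[0,0,0.15],"twist":0},{"jaw":0,"linear":[0,0,0.1],"twist":0},{"jaw":0,"linear":[0,0,0.1],"twist":0},{"jaw":0,"linear":[0,0,0.05],"twist":0},{"jaw":0,"linear":[0,0,0],"twist":0},{"jaw":0,"linear":[0,0,0],"twist":0}]'
python3 avg.py;python3 tilt.py
```

```text
time: 18.68
position: [0.4609, -0.1043, 0.2405]
tool_rot: [-0.016, 1.0, -0.0, 0.0]
ft_force: [-0.4, -0.1, 0.6]
grip_width: 0.0133
grip_force: 60.0
[-0.779 -0.73  -0.511 -0.022  0.129 -0.015] [0.463 0.42  0.284 0.02  0.022 0.025]
19.3833 [ 0.46093635 -0.10435629  0.24057807]
lid 957 [-0.003  -0.009   0.1889] kink z 0.2554 tipmax 0.2757
```

```bash
python3 -m pendant '[{"jaw":0,"linear":[0.01,0,0.05],"twist":0},{"jaw":0,"linear":[0,0,0.1],"twist":0},{"jaw":0,"linear":[0,0,0.05],"twist":0},{"jaw":0,"linear":[0,0,0],"twist":0}]' 30
python3 -m pendant '[{"jaw":0,"linear":[0,0,0],"twist":0},{"jaw":0,"linear":[0,0,0],"twist":0},{"jaw":0,"linear":[0,0,0],"twist":0}]' 12
python3 -m pendant '[{"jaw":0,"linear":[0,0,0],"twist":0},{"jaw":0,"linear":[0,0,0],"twist":0},{"jaw":0,"linear":[0,0,0],"twist":0}]' 6
python3 -m pendant '[{"jaw":0,"linear":[0,0,0],"twist":0},{"jaw":0,"linear":[0,0,0],"twist":0},{"jaw":0,"linear":[0,0,0],"twist":0},{"jaw":0,"linear":[0,0,0],"twist":0}]' 3
python3 avg.py;python3 tilt.py
```

```text
time: 19.77
position: [0.4609, -0.1043, 0.2385]
tool_rot: [-0.016, 1.0, 0.0, 0.0]
ft_force: [0.5, -0.5, -0.7]
grip_width: 0.0139
grip_force: 30.0
time: 20.02
position: [0.4609, -0.1044, 0.2386]
tool_rot: [-0.016, 1.0, -0.0, 0.0]
ft_force: [0.1, -0.5, 1.1]
grip_width: 0.0138
grip_force: 12.0
time: 20.27
position: [0.4609, -0.1043, 0.2386]
tool_rot: [-0.016, 1.0, -0.0, 0.0]
ft_force: [-0.1, -0.3, -0.1]
grip_width: 0.0143
grip_force: 6.0
time: 20.6
position: [0.4609, -0.1044, 0.2386]
tool_rot: [-0.016, 1.0, -0.0, 0.0]
ft_force: [0.5, -1.2, -0.1]
grip_width: 0.0143
grip_force: 3.0
[ 0.67  -0.084 -0.138  0.039 -0.092 -0.006] [0.367 0.477 0.473 0.018 0.041 0.029]
21.3 [ 0.46087177 -0.10437323  0.23857788]
lid 942 [-0.005  -0.0078  0.1869] kink z 0.2534 tipmax 0.2715
```

The hand carries about 0.1 N now. I'll open slowly.

```bash
python3 -m pendant '[{"jaw":0.18,"linear":[0,0,0],"twist":0},{"jaw":0.2,"linear":[0,0,0],"twist":0},{"jaw":0.22,"linear":[0,0,0],"twist":0},{"jaw":0.25,"linear":[0,0,0],"twist":0},{"jaw":0.3,"linear":[0,0,0],"twist":0},{"jaw":0.35,"linear":[0,0,0],"twist":0},{"jaw":0.4,"linear":[0,0,0],"twist":0},{"jaw":0.5,"linear":[0,0,0],"twist":0},{"jaw":0.6,"linear":[0,0,0],"twist":0},{"jaw":0.7,"linear":[0,0,0],"twist":0},{"jaw":0.8,"linear":[0,0,0],"twist":0},{"jaw":0.9,"linear":[0,0,0],"twist":0}]'
python3 -m pendant '[{"jaw":0.9,"linear":[0,0,0],"twist":0},{"jaw":0.9,"linear":[0,0,0],"twist":0},{"jaw":0.9,"linear":[0,0,0],"twist":0},{"jaw":0.9,"linear":[0,0,0],"twist":0}]'
python3 tilt.py; python3 - <<'E'
from h import *
a=load('scene');w=cap('wrist')
z=lambda c,p,r:cv2.resize(c['color'][int(p[1])-r:int(p[1])+r,int(p[0])-r:int(p[0])+r],(400,400),interpolation=2)
p=proj(a,[.5315,-.0985,.27])
cv2.imwrite('pics/h4.png',np.hstack([z(a,p,40),cv2.resize(w['color'],(400,300))[[*range(300),*([299]*100)]]]))
E
```

```text
time: 22.35
position: [0.4608, -0.1043, 0.2386]
tool_rot: [-0.016, 1.0, 0.0, 0.0]
ft_force: [-0.3, 0.7, 0.1]
grip_width: 0.0603
grip_force: 0.0
time: 22.68
position: [0.4608, -0.1043, 0.2385]
tool_rot: [-0.016, 1.0, -0.0, -0.0]
ft_force: [0.3, 0.9, -0.2]
grip_width: 0.0774
grip_force: 0.0
lid 909 [-0.0057 -0.0089  0.1871] kink z 0.2536 tipmax 0.2728
```

View pics/h4.png

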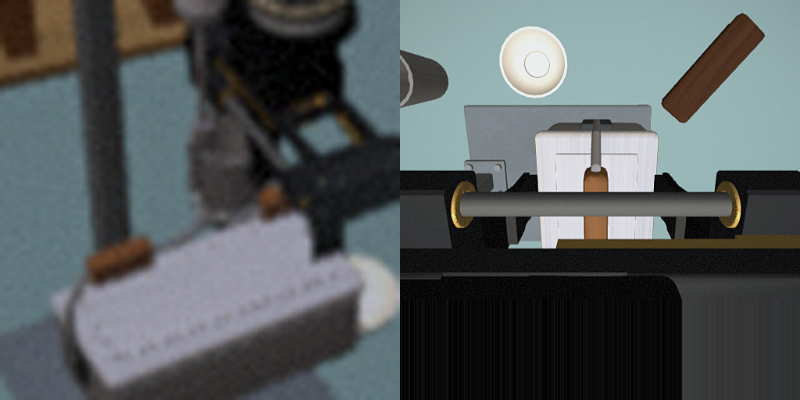

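The tin hangs level and did not shift on release. The open fingers straddle the grip, so I retreat along −x.

```bash
python3 -m pendant '[{"jaw":0.95,"linear":[0.2,0,0],"twist":0},{"jaw":0.95,"linear":[0.5,0,0],"twist":0},{"jaw":0.95,"linear":[0.8,0,0],"twist":0},{"jaw":0.95,"linear":[1,0,0],"twist":0},{"jaw":0.95,"linear":[1.2,0,0],"twist":0},{"jaw":0.95,"linear":[1.2,0,0],"twist":0},{"jaw":0.95,"linear":[1.2,0,0],"twist":0},{"jaw":0.95,"linear":[1,0,0],"twist":0},{"jaw":0.95,"linear":[0.8,0,0],"twist":0},{"jaw":0.95,"linear":[0.4,0,0],"twist":0},{"jaw":0.95,"linear":[0.2,0,0],"twist":0},{"jaw":0.95,"linear":[0,0,0],"twist":0}]'
python3 -m pendant '[{"jaw":0.95,"linear":[0,0,0],"twist":0},{"jaw":0.95,"linear":[0,0,0],"twist":0},{"jaw":0.95,"linear":[0,0,0],"twist":0},{"jaw":0.95,"linear":[0,0,0],"twist":0},{"jaw":0.95,"linear":[0,0,0],"twist":0},{"jaw":0.95,"linear":[0,0,0],"twist":0},{"jaw":0.95,"linear":[0,0,0],"twist":0},{"jaw":0.95,"linear":[0,0,0],"twist":0},{"jaw":0.95,"linear":[0,0,0],"twist":0},{"jaw":0.95,"linear":[0,0,0],"twist":0},{"jaw":0.95,"linear":[0,0,0],"twist":0},{"jaw":0.95,"linear":[0,0,0],"twist":0}]'
sed -i "s/z0=.*-.0525/z0=.186/" tilt.py
python3 - <<'E'
from tilt import *
tilt();c0=load('scene')['color'].astype(int)
for _ in range(6): cams.camera('wrist')
tilt();a=load('scene');d=np.abs(cv2.blur(a['color'],(5,5)).astype(int)-cv2.blur(c0.astype('uint8'),(5,5)))[60:200,180:290].max();print('diff',d)
cv2.imwrite('pics/end.png',a['color'])
E
```

```text
time: 23.78
position: [0.3757, -0.1073, 0.2387]
tool_rot: [-0.016, 1.0, -0.0, 0.0]
ft_force: [-0.1, 0.4, 0.7]
grip_width: 0.0828
grip_force: 0.0
time: 24.78
position: [0.3758, -0.1071, 0.2386]
tool_rot: [-0.016, 1.0, -0.0, -0.0]
ft_force: [-0.4, 0.1, -1.5]
grip_width: 0.0827
grip_force: 0.0
lid 931 [-0.0056 -0.0126  0.1872] kink z 0.2537 tipmax 0.2727
lid 946 [-0.006  -0.0034  0.1871] kink z 0.2536 tipmax 0.2723
diff 3
```

View pics/end.png

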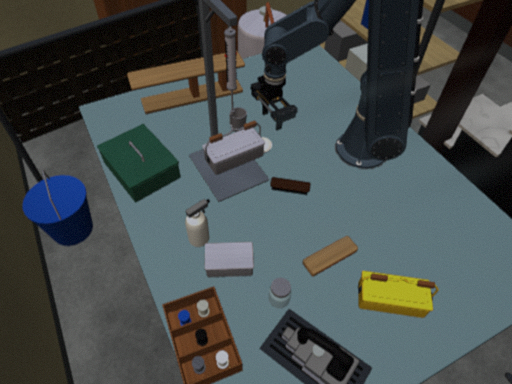

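The tin hangs at (236,150), level and still, with the hand clear at (272,100) and everything else where it was.

```bash
python3 -c "
from rig import robot
print(robot.hand_in())"
```

```text
the job is handed in; nothing more can be done
None
```

The tin hangs level and still by its kink on the balance hook, with the hand clear; the hook is drawn down about 37 mm, so tin and starch together weigh roughly 0.17 kg, and the job is handed in (some sideways push on the hook, up to about 2 N, while I centred it).

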